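# Centre-punch a jar lid with an automatic punch

### The arm

A 6-joint arm with a two-finger parallel gripper is mounted at the origin on the work surface. World frame = base frame: x ahead of the robot, y to its left, z up, the work surface at z = 0. Lengths are in m, angles in rad, forces in N, time in s.
With the tool pointing down it reaches from about 0.4 to 0.925 m from the base axis. Payload 3.4 kg.
Tool frame: the origin (TCP) lies at the centre of the arm's flange, where the gripper is bolted on; the fingertips stand env.finger_overhang ahead of it and the grasp point (between the pads) lies 155 mm ahead of it (env.finger_overhang is the distance from the TCP to the fingertips, in m); z points along the fingers, y is the line along which they close (so a half turn about z gives the same grasp; the last joint's range is limited). The gripper opens to 85 mm and grips with 20 to 120 N. Pads are 22 mm wide; open, the fingers measure 114 mm over their backs; the gripper's body (76 mm by 85 mm) begins 54 mm behind the grasp point. The pads swing forward as they close: fully open they stand 13 mm farther back than shut.
Start: joints at [1.052, 0.307, 1.506, -0, 1.328, -0.073], TCP at [0.247, 0.519, 0.405] pointing down, gripper open.
Joint ranges: [-3.12, 3.12], [-1.05, 2.28], [0.14, 2.33], [-1.42, 4.57], [0.1, 2.73], [-2.68, 2.68]. Speed limits (rad/s): [2.57, 2.57, 3.14, 3.14, 3.14, 3.14].

### API

Orientations are given as a 3x3 rotation matrix whose columns are the frame's x, y, z axes.
In Python, from bench import env gives the robot as it stands. The module is installed in compiled form; this text tells all that it offers.
- The arm moves only by the tool play_rows, never from a script. Its argument "rows" is a list of rows, each an object with "slide": the shift along the tool's x, y, z in m, a list of three; "delta_rot": the turn, a rotation vector about the tool's x, y, z in degrees, a list of three; "grip": the finger opening in m, from 0 to 0.0854. In form: [{"slide": [tx, ty, tz], "delta_rot": [ax, ay, az], "grip": grip}, ...]. A call has exactly 8 rows; each row shifts and turns the commanded pose from where the row before left it, along the tool's axes as they then stand; what a row does not reach is not made up. A row lasts 1/10 s, in which the tool goes at most 50 mm and 8.59 degrees, less where a joint would pass 70% of its speed; a pose out of reach is approached as far as the arm can. A call is refused whole if a number of a shift passes 0.05 or a number of a turn 8.59, either way. A call with a gripper value outside its range is refused whole. The fingers move at their own pace and stop on an object; "squeeze" is the grip in N (left out, the last holds). Time passes only in rows, so rows that do not move let the fingers close, or fill a call up. It gives the time, the measured TCP pose, the force, the opening and the grip force at its end, in the units of the state.
- env.get_obs(): the state, without advancing time (a new reading comes with each control period).
- env.snapshot(name): name is "scene" or "side" or "wrist"; returns the picture (480x640x3 uint8, blue, green, red); there is no depth.
- env.camera_params(name): a dict with "fx", "fy", "cx", "cy" (pixels), "k1" (the pictures are not rectified: a ray, as slopes to the right and down, at radius r is drawn at 1 + k1 r^2 times it, then the intrinsics apply), "T" (4x4, takes a point from camera to world coordinates); the wrist camera has in their place "tool_from_camera" (4x4, takes a point from camera to tool coordinates, whose origin is the TCP and whose axes are the flange's). Camera axes: x right, y down, z forward; pixel columns grow to the right and rows downward; lengths in m; the calibration is good to about 2 mm. A picture is of the moment at which its call begins: read the wrist's pose just before it. camera_params takes no time and is no camera call.
- env.job_done(): hands the job in; it is judged then, once.
The state is a dict: "clock": time; "joint_positions": joint angles; "qd": joint speeds; "tau": joint torques, N m; "tool_pos": TCP position; "ee_rot": TCP orientation; "ft_force": force on the tool from outside, world axes, zero at the start; "wrist_torque": the same for the moment, N m; "width": opening from 0.0 (shut) to 1.0 (fully open); "gripper_force": force on a finger pad.
Only numpy, scipy, OpenCV 4.12 (cv2) and the standard library are available. Lean on these libraries where they do the work, as an engineer would, in place of code of your own. Each camera call takes 0.05 s, during which the arm holds its last target. There are 200 camera calls.

### The job

Mark the tin jar lid on the wooden bench block for drilling: lift the automatic centre punch out of its stand, set its point inside the small scribed circle on the lid and, keeping the punch upright, press it straight down until you feel its spring snap, stopping there and not ramming it on against its stop. Then lower the punch gently back into the stand hole it came from so that it hangs upright on its shoulder, and let go. Do not press the punch into anything else, and leave the lid on its block and everything else where it is.

Things in the scene. Friction and masses are not known exactly. Their poses are not given: they have to be found in the camera images.
- punch: Steel automatic centre punch standing point down in the stand, 180 g. Origin on its axis at the shoulder; z up the axis, away from the point. Above the shoulder a round barrel 20 mm across, 86 mm long (red ring at its foot, knurled cap on top); grip the barrel. Below it a nose 12 mm across, 28 mm long, then a slim spindle and a 5 mm point.
- punch_cap (a point): Centre of the punch's top face, 86 mm above the shoulder. How the punch works: pressed down, the spindle slides up into the nose against a spring: 3 N at first, climbing to about 14 N at 8 to 10 mm of travel; at about 10.5 mm the spring trips and the force collapses to 2 to 6 N. At 13 mm is a hard stop, where the force shoots up. Lifted, the spindle springs out again.
- punch_end (a point): On the punch's axis, fixed to the sliding spindle: where the point would end at its longest, 61 mm below the shoulder with the spindle out; it rises towards the shoulder as the spindle goes in. The point is clamped in a collet at whatever stick-out was set by hand, and really ends somewhere 0 to 14 mm higher than this (not measured: find the touch by feel).
- stand: Dark hardwood tool stand fixed to the ledge, 70 mm (x) by 160 mm (y), 70 mm high: a 20 mm thick rail on two end cheeks, open below, with two vertical 16 mm through holes on its y axis at y = -35 mm (the punch's) and y = +35 mm (the scriber's), 2 mm chamfers. Yaw 0: its x axis along world x. Origin at the centre of its underside, z up.
- stand_hole (a point): Centre of the mouth of the punch's hole, in the stand's top face, 70 mm above the ledge. Hanging home, the punch's shoulder rests on this face, its origin at this height and within 2 mm of this point.
- block: Pale hardwood bench block fixed to the ledge, 110 x 110 x 30 mm, with a round boss 63 mm in diameter and 7 mm high on top. Origin at the centre of its underside.
- lid: Gold-coloured tin jar lid with its liner, 70 mm in diameter, 12 mm high, 30 g, loosely capped over the block's boss, flat top up and 43 mm above the ledge. Origin at the centre of the lid's underside (lower edge of the skirt), 31 mm above the ledge; z up.
- mark (a point): Centre of the scribed circle (8 mm across) on the top face of the lid, where two dark layout lines cross, 12 mm from the lid's centre along its x axis.
- scriber: Scriber with a wooden handle, 21 mm collar, standing in the stand's other hole, 56 mm above the stand's top. Leave alone. Origin on its axis at the stand's top face.
- spare_lid: A second tin lid, 70 mm, 12 mm high, with a black hole, lying on the ledge. Leave alone. Origin at the centre of its underside.
- jar: Small open glass jar, 66 mm in diameter, 85 mm high, standing on the ledge. Fragile, leave alone. Origin at the centre of its underside.
- ladle: Stainless ladle lying on the ledge, bowl 90 mm, handle about 290 mm along its own y. Leave alone. Origin under the bowl.
Not all that is in view belongs to the job. What is shaped like the lid but orange or turquoise is not meant.

How it is judged:
By the outcome, as a careful person would: the job done as asked, in the order asked, and still so for the second after the job is handed in, with the robot touching nothing.
It also fails if it takes over 67 s, if anything falls off the work surface, if the arm or the gripper's body presses on something with over 40 N, if the wrist force passes 120 N, or if a joint passes its speed limit or range.

## Working session

There is one attempt and no reset: what is moved stays moved. The work goes in short steps, Python scripts to look and compute and a tool call to move; the robot and the scene stay as the last step left them, time stands still between calls to the robot, and variables do not carry over. Pictures are saved under pics/ and viewed, at most 10 in all, crops included, and the job is handed in when it is done.

Besides the shell and the picture viewer there is one more tool, called after "Request:" as name([rows], argument=value, ...), one row to a line, values as JSON. play_rows: Moves the arm, as the interface text tells. Its arguments: {"type":"object","properties":{"rows":{"type":"array"},"squeeze":{"type":"number"}},"required":["rows"]}

```bash
mkdir -p pics; cat > h.py <<'E'
import numpy as np, cv2
from bench import env
def cam(n,obs=None):
    p=env.camera_params(n)
    if n=="wrist":
        T=np.eye(4);T[:3,:3]=np.array(obs["ee_rot"]).reshape(3,3);T[:3,3]=obs["tool_pos"]
        p["T"]=T@np.array(p["tool_from_camera"])
    p["T"]=np.array(p["T"]);return p
def ray(p,u,v):
    x,y=(u-p["cx"])/p["fx"],(v-p["cy"])/p["fy"]
    s=1.0
    for _ in range(20): s=1+p["k1"]*((x/s)**2+(y/s)**2)
    d=p["T"][:3,:3]@np.array([x/s,y/s,1]);return p["T"][:3,3],d/np.linalg.norm(d)
def plane(p,u,v,z):
    o,d=ray(p,u,v);return o+d*(z-o[2])/d[2]
def proj(p,X):
    c=np.linalg.inv(p["T"])@np.append(X,1);x,y=c[:2]/c[2];s=1+p["k1"]*(x*x+y*y)
    return np.array([p["cx"]+p["fx"]*x*s,p["cy"]+p["fy"]*y*s])
def tri(rs):
    A=np.zeros((3,3));b=np.zeros(3)
    for o,d in rs:
        M=np.eye(3)-np.outer(d,d);A+=M;b+=M@o
    X=np.linalg.solve(A,b);return X,[np.linalg.norm((np.eye(3)-np.outer(d,d))@(X-o)) for o,d in rs]
E
python3 - <<'E'
from h import *
np.set_printoptions(precision=4,suppress=True)
o=env.get_obs();print(env.finger_overhang,o["clock"],o["tool_pos"],o["ee_rot"],o["ft_force"],o["width"])
for n in("scene","side","wrist"):
    im=env.snapshot(n);cv2.imwrite(f"pics/{n}0.png",im)
    p=cam(n,o);print(n,p["fx"],p["k1"],p["T"].tolist())
E
```

```text
0.1734 0.0 [0.2473 0.5188 0.4038] [[-0.9027  0.4303 -0.001 ]
 [ 0.4303  0.9027 -0.0018]
 [ 0.0002 -0.002  -1.    ]] [-0.4048  0.1268 -0.5614] 0.9990689844492223
scene 493.70383789715663 -0.01169513004173608 [[-0.6932260884131088, 0.5720249752198246, -0.4384347363841276, 0.9703224979440311], [0.7206753520001554, 0.5433836171850466, -0.43053603983214567, 0.34793107941587964], [-0.008039114560245026, -0.6144279227864352, -0.7889319998183835, 0.8796195739608818], [0.0, 0.0, 0.0, 1.0]]
side 573.0695400092415 -0.18729888859613128 [[0.7356786023310679, -0.5141118388738736, 0.4409830055704305, 0.08848506397157911], [-0.6770900870213061, -0.5755563192844356, 0.45856726593732444, -0.5472161842396669], [0.01805569521470215, -0.6359433468961501, -0.7715244982557823, 0.9379099696206216], [0.0, 0.0, 0.0, 1.0]]
wrist 393.8273565549477 -0.0343005902332224 [[0.4304343237787353, 0.8591254764332146, 0.2768207157286875, 0.17668232431611247], [0.9026195924718097, -0.4089977384307844, -0.13415931292506642, 0.5521841553936658], [-0.0020406369508762343, 0.30761057475630343, -0.951510152388785, 0.3736053308087903], [0.0, 0.0, 0.0, 1.0]]
```

View pics/scene0.png

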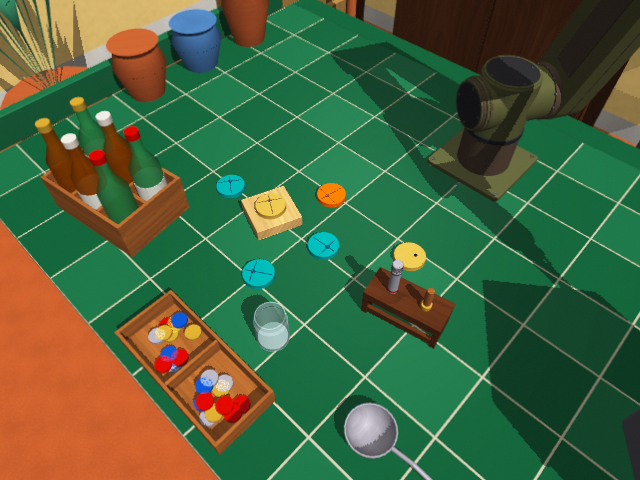

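View pics/side0.png

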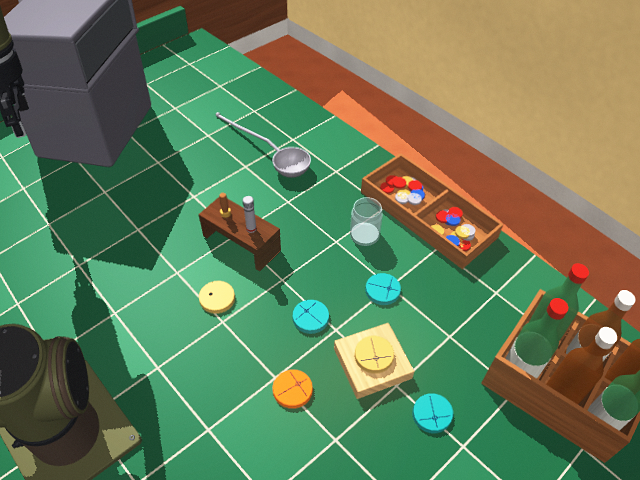

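Scene view: the gold lid on the block is at (271,205) with the bare spare lid with its black hole at (410,256). The punch runs (397,264)–(393,290) and the scriber is at (428,300). Side view: lid (376,353), punch (249,200)–(251,230), spare lid (217,297). The orange and turquoise discs are decoys. Only the gold disc on the pale block fits "lid". I'll confirm this in one enlarged composite.

```bash
python3 - <<'E'
from h import *
s=cv2.imread("pics/scene0.png");d=cv2.imread("pics/side0.png")
def c(im,x,y,w=66,h=50): return cv2.resize(im[y:y+h,x:x+w],(396,300),interpolation=cv2.INTER_CUBIC)
out=np.vstack([np.hstack([c(s,238,180),c(d,343,325)]),np.hstack([c(s,370,253),c(d,215,190)])])
cv2.imwrite("pics/crop1.png",out)
for n,im,box in(("scene",s,(235,175,310,245)),("side",d,(330,320,420,400))):
    hsv=cv2.cvtColor(im,cv2.COLOR_BGR2HSV);x0,y0,x1,y1=box
    m=cv2.inRange(hsv,(20,150,80),(32,255,255));mm=np.zeros_like(m);mm[y0:y1,x0:x1]=m[y0:y1,x0:x1]
    cs,_=cv2.findContours(mm,0,1);k=max(cs,key=cv2.contourArea);print(n,cv2.fitEllipse(k),cv2.boundingRect(k))
E
```

```text
scene ((270.2263488769531, 205.87339782714844), (25.244876861572266, 30.482664108276367), 86.00273132324219) (255, 193, 31, 27)
side ((379.25, 370.75), (1.94289030136583e-18, 1.4142135381698608), 0.0) (377, 369, 5, 4)
```

View pics/crop1.png

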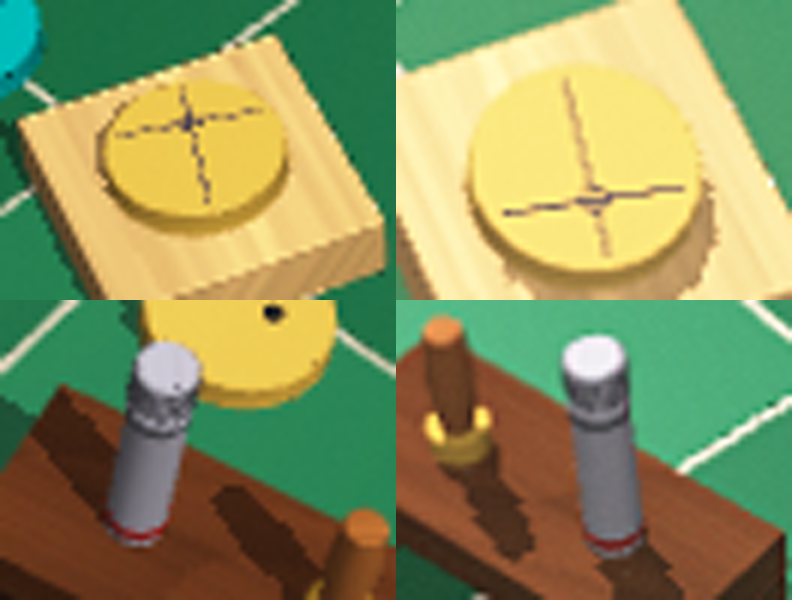

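The crop confirms it: the gold lid with crossed lines and scribed circle sits on the pale block, with the mark at scene (269.3,200.0) and side (375.7,358.0). The steel punch with the red ring is at scene cap (397.5,263.8) and side cap (247.8,198.8).

```bash
python3 - <<'E'
from h import *
np.set_printoptions(precision=4,suppress=True)
a=cam("scene");b=cam("side")
for n,p,q in(("mark",(269.3,200.0),(375.7,358.0)),("cap",(397.5,263.8),(247.8,198.8)),("foot",(392.1,291),(251,230.3))):
    X,e=tri([ray(a,*p),ray(b,*q)]);print(n,X,e)
for u,v in((410,257),):print("spare",plane(a,u,v,.012),plane(b,217,297,.012))
o=env.get_obs();w=cam("wrist",o);print(proj(w,[0.5,0.1,.05]))
E
```

```text
mark [ 0.4936 -0.2653  0.0412] [np.float64(0.0009632752702469616), np.float64(0.0009632752702470864)]
cap [0.5051 0.0978 0.1542] [np.float64(0.0006330539651519543), np.float64(0.0006330539651520118)]
foot [0.5044 0.0985 0.0627] [np.float64(0.0005923451735714445), np.float64(0.0005923451735714589)]
spare [0.3804 0.0577 0.012 ] [0.3725 0.044  0.012 ]
[ 99.9039 539.2532]
```

Request:
play_rows([
  {"slide": [0, 0, 0], "delta_rot": [0, 0, 8.06], "grip": 0.085},
  {"slide": [0, 0, 0], "delta_rot": [0, 0, 8.06], "grip": 0.085},
  {"slide": [0, 0, 0], "delta_rot": [0, 0, 8.06], "grip": 0.085},
  {"slide": [0, 0, 0], "delta_rot": [0, 0, 8.06], "grip": 0.085},
  {"slide": [0, 0, 0], "delta_rot": [0, 0, 8.06], "grip": 0.085},
  {"slide": [0, 0, 0], "delta_rot": [0, 0, 8.06], "grip": 0.085},
  {"slide": [0, 0, 0], "delta_rot": [0, 0, 8.06], "grip": 0.085},
  {"slide": [0, 0, 0], "delta_rot": [0, 0, 8.06], "grip": 0.085},
])

```text
clock: 0.95
tool_pos: [0.2474, 0.5189, 0.4043]
ee_rot: [[0.005, 1.0, -0.0], [1.0, -0.005, -0.001], [-0.001, -0.0, -1.0]]
ft_force: [-0.0, -0.6, -0.1]
width: 0.996
gripper_force: 0.0
```

Request:
play_rows([
  {"slide": [-0.042, 0.0258, 0], "delta_rot": [0, 0, 0], "grip": 0.085},
  {"slide": [-0.042, 0.0258, 0], "delta_rot": [0, 0, 0], "grip": 0.085},
  {"slide": [-0.042, 0.0258, 0], "delta_rot": [0, 0, 0], "grip": 0.085},
  {"slide": [-0.042, 0.0258, 0], "delta_rot": [0, 0, 0], "grip": 0.085},
  {"slide": [-0.042, 0.0258, 0], "delta_rot": [0, 0, 0], "grip": 0.085},
  {"slide": [-0.042, 0.0258, 0], "delta_rot": [0, 0, 0], "grip": 0.085},
  {"slide": [-0.042, 0.0258, 0], "delta_rot": [0, 0, 0], "grip": 0.085},
  {"slide": [0, 0, 0], "delta_rot": [0, 0, 0], "grip": 0.085},
])

```text
clock: 1.75
tool_pos: [0.4309, 0.2207, 0.4046]
ee_rot: [[0.006, 1.0, 0.002], [1.0, -0.006, -0.003], [-0.003, 0.002, -1.0]]
ft_force: [-0.4, 0.9, 0.1]
width: 0.997
gripper_force: 0.0
```

```bash
cat > look.py <<'E'
import sys,json
from h import *
n=sys.argv[1];o=env.get_obs();im=env.snapshot("wrist");cv2.imwrite(f"pics/{n}.png",im)
json.dump({"tool_pos":list(map(float,o["tool_pos"])),"ee_rot":np.array(o["ee_rot"]).reshape(3,3).tolist()},open(f"pics/{n}.json","w"))
w=cam("wrist",o)
for X in([.505,.098,.154],[.505,.098,.07],[.4936,-.2653,.043]):print(X,proj(w,X))
E
python3 look.py w1
```

```text
[0.505, 0.098, 0.154] [429.13417125 413.10595288]
[0.505, 0.098, 0.07] [405.26328794 344.92156951]
[0.4936, -0.2653, 0.043] [373.54725079 576.46152686]
```

Request:
play_rows([
  {"slide": [-0.04, 0.024, 0], "delta_rot": [0, 0, 0], "grip": 0.085},
  {"slide": [-0.04, 0.025, 0], "delta_rot": [0, 0, 0], "grip": 0.085},
  {"slide": [-0.043, 0.025, 0], "delta_rot": [0, 0, 0], "grip": 0.085},
  {"slide": [0, 0, 0], "delta_rot": [0, 0, 0], "grip": 0.085},
  {"slide": [0, 0, 0], "delta_rot": [0, 0, 0], "grip": 0.085},
  {"slide": [0, 0, 0], "delta_rot": [0, 0, 0], "grip": 0.085},
  {"slide": [0, 0, 0], "delta_rot": [0, 0, 0], "grip": 0.085},
  {"slide": [0, 0, 0], "delta_rot": [0, 0, 0], "grip": 0.085},
])

```text
clock: 2.6
tool_pos: [0.5016, 0.1036, 0.4048]
ee_rot: [[-0.003, 1.0, -0.0], [1.0, 0.003, 0.0], [0.0, -0.0, -1.0]]
ft_force: [-1.5, -0.1, 0.2]
width: 0.997
gripper_force: 0.0
```

```bash
python3 look.py w2; python3 -c "
import cv2,numpy as np
a=cv2.imread('pics/w1.png');b=cv2.imread('pics/w2.png')
cv2.imwrite('pics/w12.png',np.hstack([cv2.resize(a,(400,300)),cv2.resize(b,(400,300))]))"
```

```text
[0.505, 0.098, 0.154] [327.86741759 257.78479429]
[0.505, 0.098, 0.07] [326.60332405 220.46614176]
[0.4936, -0.2653, 0.043] [314.84894782 514.09473613]
```

View pics/w12.png

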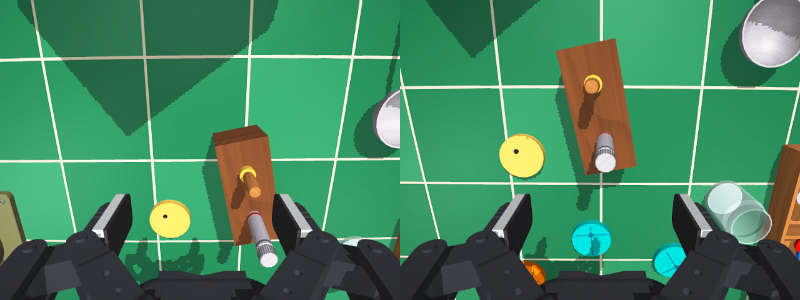

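Both wrist views show the punch, with its cap near (328,257) in w2 where predicted, and the scriber farther up. I'll measure the cap by mask in both views.

```bash
python3 - <<'E'
from h import *
import json
np.set_printoptions(precision=4,suppress=True)
rs=[]
for n,c in(("w1",(429,413)),("w2",(328,258))):
    im=cv2.imread(f"pics/{n}.png");w=cam("wrist",json.load(open(f"pics/{n}.json")))
    hsv=cv2.cvtColor(im,cv2.COLOR_BGR2HSV);m=cv2.inRange(hsv,(0,0,175),(180,40,255))
    x0,y0=c[0]-25,c[1]-25;q=np.zeros_like(m);q[y0:y0+50,x0:x0+50]=m[y0:y0+50,x0:x0+50]
    cs,_=cv2.findContours(q,0,1);k=max(cs,key=cv2.contourArea);e=cv2.fitEllipse(cv2.convexHull(k));print(n,e)
    rs.append(ray(w,*e[0]));print(plane(w,*e[0],.156))
    # red ring
    r=cv2.inRange(hsv,(0,150,80),(4,255,255))|cv2.inRange(hsv,(172,120,80),(180,255,255))
    q[:]=0;q[y0-75:y0+50,x0-35:x0+60]=r[y0-75:y0+50,x0-35:x0+60];M=cv2.moments(q,True);print("red",M["m00"],M["m10"]/max(M["m00"],1),M["m01"]/max(M["m00"],1))
    cv2.imwrite(f"pics/{n}c.png",cv2.resize(im[y0-50:y0+50,x0-25:x0+75],(400,400),interpolation=cv2.INTER_CUBIC))
print(tri(rs))
a=cv2.imread("pics/w1c.png");b=cv2.imread("pics/w2c.png");cv2.imwrite("pics/w12c.png",np.hstack([a,b]))
E
```

```text
w1 ((429.5285949707031, 410.3997497558594), (28.67991828918457, 35.35834503173828), 177.00439453125)
[0.5044 0.1021 0.156 ]
red 57.0 404.140350877193 343.8421052631579
w2 ((328.4764709472656, 259.75421142578125), (30.292570114135742, 32.59623336791992), 88.64549255371094)
[0.5053 0.0975 0.156 ]
red 36.0 326.19444444444446 214.44444444444446
(array([0.5061, 0.0953, 0.149 ]), [np.float64(0.0007991977609387497), np.float64(0.0007991977609389355)])
```

View pics/w12c.png

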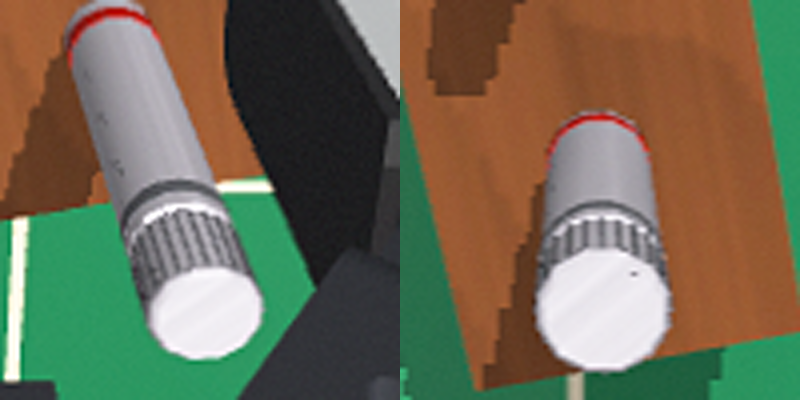

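Cap from all four views: (0.505, 0.098), with height about 0.154 against 0.156 by the text, so they agree. Descending to grasp.

Request:
play_rows([
  {"slide": [-0.006, 0.0034, 0.02], "delta_rot": [0, 0, 0], "grip": 0.085},
  {"slide": [0, 0, 0.025], "delta_rot": [0, 0, 0], "grip": 0.085},
  {"slide": [0, 0, 0.025], "delta_rot": [0, 0, 0], "grip": 0.085},
  {"slide": [0, 0, 0.025], "delta_rot": [0, 0, 0], "grip": 0.085},
  {"slide": [0, 0, 0.025], "delta_rot": [0, 0, 0], "grip": 0.085},
  {"slide": [0, 0, 0.015], "delta_rot": [0, 0, 0], "grip": 0.085},
  {"slide": [0, 0, 0], "delta_rot": [0, 0, 0], "grip": 0.085},
  {"slide": [0, 0, 0], "delta_rot": [0, 0, 0], "grip": 0.085},
])

```text
clock: 3.45
tool_pos: [0.5058, 0.0967, 0.2699]
ee_rot: [[-0.001, 1.0, -0.0], [1.0, 0.001, 0.0], [0.0, -0.0, -1.0]]
ft_force: [0.9, 0.4, 0.6]
width: 0.997
gripper_force: 0.0
```

Request:
play_rows([
  {"slide": [0.001, -0.0005, 0], "delta_rot": [0, 0, 0], "grip": 0.05},
  {"slide": [0, 0, 0], "delta_rot": [0, 0, 0], "grip": 0.03},
  {"slide": [0, 0, 0], "delta_rot": [0, 0, 0], "grip": 0.025},
  {"slide": [0, 0, 0], "delta_rot": [0, 0, 0], "grip": 0.01},
  {"slide": [0, 0, 0], "delta_rot": [0, 0, 0], "grip": 0.01},
  {"slide": [0, 0, 0], "delta_rot": [0, 0, 0], "grip": 0.01},
  {"slide": [0, 0, 0], "delta_rot": [0, 0, 0], "grip": 0.01},
  {"slide": [0, 0, 0], "delta_rot": [0, 0, 0], "grip": 0.01},
], squeeze=60)

```text
clock: 4.25
tool_pos: [0.5052, 0.0972, 0.2702]
ee_rot: [[-0.001, 1.0, 0.0], [1.0, 0.001, 0.0], [0.0, 0.0, -1.0]]
ft_force: [-0.8, -0.6, 5.1]
width: 0.217
gripper_force: 58.3
```

Request:
play_rows([
  {"slide": [0, 0, -0.01], "delta_rot": [0, 0, 0], "grip": 0.01},
  {"slide": [0, 0, -0.015], "delta_rot": [0, 0, 0], "grip": 0.01},
  {"slide": [0, 0, -0.02], "delta_rot": [0, 0, 0], "grip": 0.01},
  {"slide": [0, 0, -0.02], "delta_rot": [0, 0, 0], "grip": 0.01},
  {"slide": [0, 0, -0.02], "delta_rot": [0, 0, 0], "grip": 0.01},
  {"slide": [0, 0, -0.015], "delta_rot": [0, 0, 0], "grip": 0.01},
  {"slide": [0, 0, 0], "delta_rot": [0, 0, 0], "grip": 0.01},
  {"slide": [0, 0, 0], "delta_rot": [0, 0, 0], "grip": 0.01},
])

```text
clock: 5.05
tool_pos: [0.505, 0.0972, 0.3696]
ee_rot: [[-0.001, 1.0, 0.0], [1.0, 0.001, -0.0], [-0.0, 0.0, -1.0]]
ft_force: [-1.5, -0.8, -2.2]
width: 0.221
gripper_force: 58.6
```

Request:
play_rows([
  {"slide": [-0.03, -0.001, 0], "delta_rot": [0, 0, 0], "grip": 0.01},
  {"slide": [-0.03, -0.001, 0], "delta_rot": [0, 0, 0], "grip": 0.01},
  {"slide": [-0.03, -0.001, 0], "delta_rot": [0, 0, 0], "grip": 0.01},
  {"slide": [-0.03, -0.001, 0], "delta_rot": [0, 0, 0], "grip": 0.01},
  {"slide": [-0.03, -0.001, 0], "delta_rot": [0, 0, 0], "grip": 0.01},
  {"slide": [-0.03, -0.001, 0], "delta_rot": [0, 0, 0], "grip": 0.01},
  {"slide": [-0.03, -0.001, 0], "delta_rot": [0, 0, 0], "grip": 0.01},
  {"slide": [-0.02, 0, 0], "delta_rot": [0, 0, 0], "grip": 0.01},
])

```text
clock: 5.85
tool_pos: [0.4976, -0.1345, 0.3682]
ee_rot: [[0.001, 1.0, -0.003], [1.0, -0.001, 0.0], [0.0, -0.003, -1.0]]
ft_force: [-0.1, 0.5, -0.8]
width: 0.22
gripper_force: 58.6
```

```bash
python3 look.py w3; python3 -c "
from h import *
o=env.get_obs();print(o['ft_force'],o['width'],o['tool_pos'])"
```

```text
[0.505, 0.098, 0.154] [ 343.34049956 -334.61060894]
[0.505, 0.098, 0.07] [ 336.4750467 -178.6749554]
[0.4936, -0.2653, 0.043] [318.83374789 360.85868316]
[-0.50133934 -2.31582184 -1.72385881] 0.22248151679812264 [ 0.49806898 -0.13663913  0.36826164]
```

View pics/w3.png

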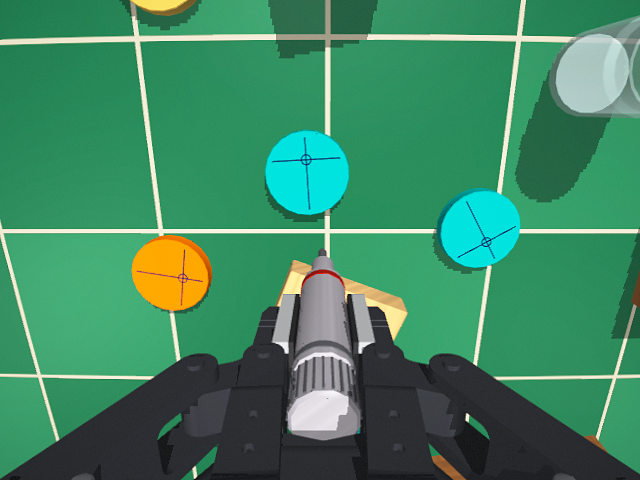

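The punch is held upright, its tip visible at (322,250), and the lid is still hidden behind it. I'll move on until the mark appears.

Request:
play_rows([
  {"slide": [-0.03, -0.001, 0], "delta_rot": [0, 0, 0], "grip": 0.01},
  {"slide": [-0.03, -0.001, 0], "delta_rot": [0, 0, 0], "grip": 0.01},
  {"slide": [-0.03, -0.001, 0], "delta_rot": [0, 0, 0], "grip": 0.01},
  {"slide": [-0.03, -0.001, 0], "delta_rot": [0, 0, 0], "grip": 0.01},
  {"slide": [-0.009, 0, 0], "delta_rot": [0, 0, 0], "grip": 0.01},
  {"slide": [0, 0, 0], "delta_rot": [0, 0, 0], "grip": 0.01},
  {"slide": [0, 0, 0], "delta_rot": [0, 0, 0], "grip": 0.01},
  {"slide": [0, 0, 0], "delta_rot": [0, 0, 0], "grip": 0.01},
])

```text
clock: 6.7
tool_pos: [0.4943, -0.2604, 0.3693]
ee_rot: [[-0.002, 1.0, -0.001], [1.0, 0.002, 0.001], [0.001, -0.001, -1.0]]
ft_force: [0.4, -0.5, -1.9]
width: 0.216
gripper_force: 58.6
```

```bash
python3 look.py w4; python3 -c "
import cv2
cv2.imwrite('pics/w4c.png',cv2.resize(cv2.imread('pics/w4.png')[140:290,220:420],(800,600),interpolation=cv2.INTER_CUBIC))"
```

```text
[0.505, 0.098, 0.154] [ 349.81167151 -553.21337998]
[0.505, 0.098, 0.07] [ 344.74695237 -452.49462746]
[0.4936, -0.2653, 0.043] [321.79614259 222.92878639]
```

View pics/w4c.png

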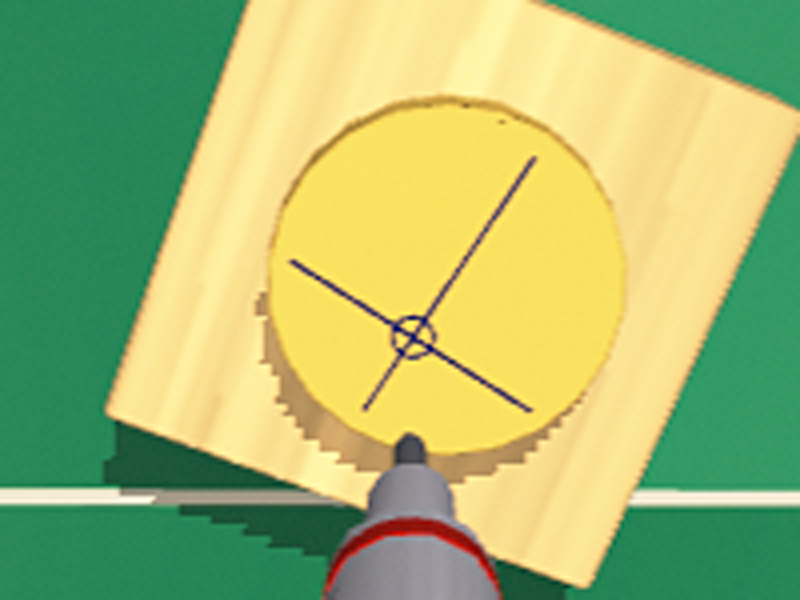

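The mark is at full-image (322.9,223.9) and the punch tip at (322.4,249).

```bash
python3 - <<'E'
from h import *
import json
np.set_printoptions(precision=4,suppress=True)
j=json.load(open("pics/w4.json"));w=cam("wrist",j);print(j["tool_pos"])
print("mark",plane(w,322.9,223.9,.043))
for z in(.108,.115,.122):print("tip",plane(w,322.4,249.3,z),proj(w,[j["tool_pos"][0],j["tool_pos"][1],z]))
E
```

```text
[0.4942528481579301, -0.26039685586418715, 0.36926507784137835]
mark [ 0.4945 -0.2661  0.043 ]
tip [ 0.4942 -0.2641  0.108 ] [322.4966 243.712 ]
tip [ 0.4942 -0.2616  0.115 ] [322.4767 247.44  ]
tip [ 0.4942 -0.2591  0.122 ] [322.4556 251.383 ]
```

Request:
play_rows([
  {"slide": [-0.006, 0, 0.01], "delta_rot": [0, 0, 0], "grip": 0.01},
  {"slide": [0, 0, 0.012], "delta_rot": [0, 0, 0], "grip": 0.01},
  {"slide": [0, 0, 0.012], "delta_rot": [0, 0, 0], "grip": 0.01},
  {"slide": [0, 0, 0.012], "delta_rot": [0, 0, 0], "grip": 0.01},
  {"slide": [0, 0, 0.01], "delta_rot": [0, 0, 0], "grip": 0.01},
  {"slide": [0, 0, 0], "delta_rot": [0, 0, 0], "grip": 0.01},
  {"slide": [0, 0, 0], "delta_rot": [0, 0, 0], "grip": 0.01},
  {"slide": [0, 0, 0], "delta_rot": [0, 0, 0], "grip": 0.01},
])

```text
clock: 7.55
tool_pos: [0.4947, -0.268, 0.3141]
ee_rot: [[-0.001, 1.0, 0.001], [1.0, 0.001, -0.001], [-0.001, 0.001, -1.0]]
ft_force: [0.1, -0.4, -1.9]
width: 0.222
gripper_force: 58.6
```

```bash
python3 look.py w5; python3 -c "
import cv2
cv2.imwrite('pics/w5c.png',cv2.resize(cv2.imread('pics/w5.png')[180:280,250:383],(798,600),interpolation=cv2.INTER_CUBIC))"
```

```text
[0.505, 0.098, 0.154] [ 130.79007804 6428.14989715]
[0.505, 0.098, 0.07] [ 346.10906334 -577.36234834]
[0.4936, -0.2653, 0.043] [319.96732184 234.0390361 ]
```

View pics/w5c.png

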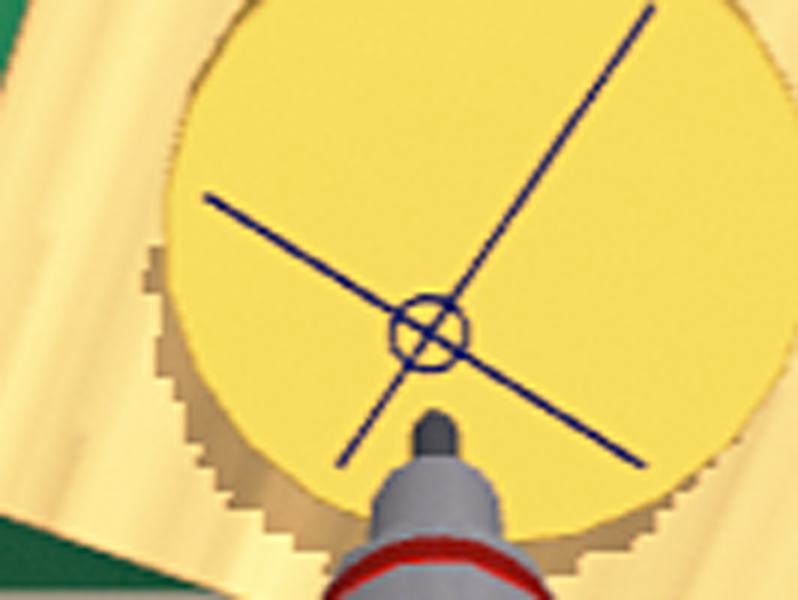

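```bash
python3 - <<'E'
from h import *
import json
np.set_printoptions(precision=4,suppress=True)
j=json.load(open("pics/w5.json"));w=cam("wrist",j);t=np.array(j["tool_pos"]);print(t)
print("mark",plane(w,321.5,235.2,.043))
for off in(.2612,.255,.2528,.250,.2472):print(off,"tip rel TCP",plane(w,322.1,248.9,t[2]-off)-t)
E
```

```text
[ 0.4947 -0.268   0.3141]
mark [ 0.4946 -0.2661  0.043 ]
0.2612 tip rel TCP [ 0.0003 -0.0039 -0.2612]
0.255 tip rel TCP [ 0.0003 -0.0017 -0.255 ]
0.2528 tip rel TCP [ 0.0003 -0.0009 -0.2528]
0.25 tip rel TCP [ 0.0003  0.0001 -0.25  ]
0.2472 tip rel TCP [ 0.0003  0.0011 -0.2472]
```

Request:
play_rows([
  {"slide": [0.0015, 0, 0.002], "delta_rot": [0, 0, 0], "grip": 0.01},
  {"slide": [0, 0, 0.002], "delta_rot": [0, 0, 0], "grip": 0.01},
  {"slide": [0, 0, 0.002], "delta_rot": [0, 0, 0], "grip": 0.01},
  {"slide": [0, 0, 0.002], "delta_rot": [0, 0, 0], "grip": 0.01},
  {"slide": [0, 0, 0.002], "delta_rot": [0, 0, 0], "grip": 0.01},
  {"slide": [0, 0, 0], "delta_rot": [0, 0, 0], "grip": 0.01},
  {"slide": [0, 0, 0], "delta_rot": [0, 0, 0], "grip": 0.01},
  {"slide": [0, 0, 0], "delta_rot": [0, 0, 0], "grip": 0.01},
], squeeze=100)

```text
clock: 8.4
tool_pos: [0.4945, -0.2663, 0.3037]
ee_rot: [[-0.001, 1.0, 0.0], [1.0, 0.001, -0.0], [-0.0, 0.0, -1.0]]
ft_force: [0.3, 0.1, -2.6]
width: 0.207
gripper_force: 97.5
```

```bash
python3 look.py w6; python3 -c "
import cv2
cv2.imwrite('pics/w6c.png',cv2.resize(cv2.imread('pics/w6.png')[210:270,280:360],(800,600),interpolation=cv2.INTER_CUBIC))"
```

```text
[0.505, 0.098, 0.154] [ -282.62113957 18658.42913585]
[0.505, 0.098, 0.07] [ 347.70934223 -580.26251544]
[0.4936, -0.2653, 0.043] [320.63177449 241.84021094]
```

View pics/w6c.png

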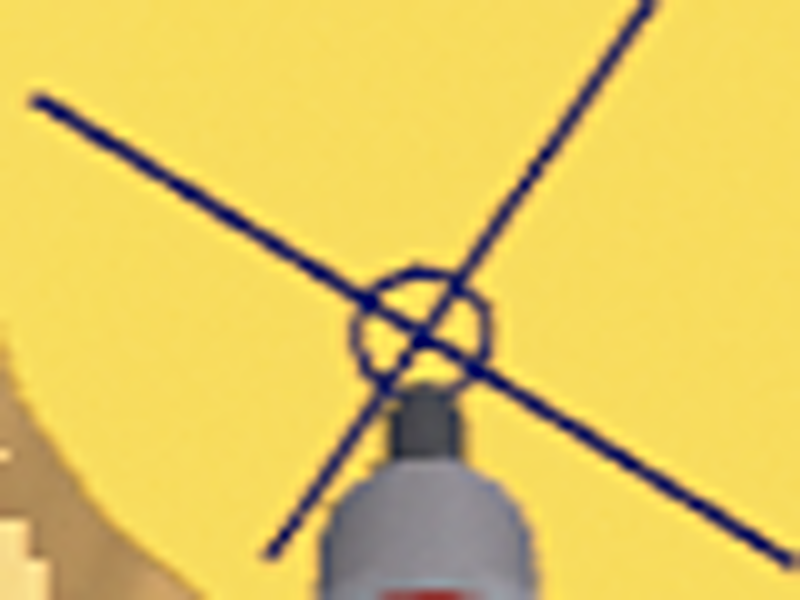

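The tip (322.2,248.6) is just below the circle centre (321.8,243.6), with a gap of a few mm left. I'll predict where the mark will appear as the tool descends.

```bash
python3 - <<'E'
from h import *
import json
np.set_printoptions(precision=4,suppress=True)
j=json.load(open("pics/w6.json"));w=cam("wrist",j);t=np.array(j["tool_pos"]);m=plane(w,321.8,243.6,.043);print(t,m)
for dz in(0,.004,.006,.008,.010,.012,.0135):
    j2=dict(j);j2["tool_pos"]=list(t-[0,0,dz]);print(round(t[2]-dz,4),proj(cam("wrist",j2),m))
E
```

```text
[ 0.4945 -0.2663  0.3037] [ 0.4943 -0.2664  0.043 ]
0.3037 [321.8 243.6]
0.2997 [321.7849 245.7169]
0.2977 [321.7772 246.8008]
0.2957 [321.7694 247.9022]
0.2937 [321.7614 249.0214]
0.2917 [321.7534 250.159 ]
0.2902 [321.7472 251.0245]
```

Request:
play_rows([
  {"slide": [0, 0, 0.001], "delta_rot": [0, 0, 0], "grip": 0.01},
  {"slide": [0, 0, 0.001], "delta_rot": [0, 0, 0], "grip": 0.01},
  {"slide": [0, 0, 0.001], "delta_rot": [0, 0, 0], "grip": 0.01},
  {"slide": [0, 0, 0.001], "delta_rot": [0, 0, 0], "grip": 0.01},
  {"slide": [0, 0, 0], "delta_rot": [0, 0, 0], "grip": 0.01},
  {"slide": [0, 0, 0], "delta_rot": [0, 0, 0], "grip": 0.01},
  {"slide": [0, 0, 0], "delta_rot": [0, 0, 0], "grip": 0.01},
  {"slide": [0, 0, 0], "delta_rot": [0, 0, 0], "grip": 0.01},
])

```text
clock: 9.25
tool_pos: [0.4944, -0.2663, 0.2998]
ee_rot: [[-0.001, 1.0, 0.0], [1.0, 0.001, -0.0], [-0.0, 0.0, -1.0]]
ft_force: [0.4, -0.5, -1.3]
width: 0.208
gripper_force: 97.5
```

Request:
play_rows([
  {"slide": [0, 0, 0.0005], "delta_rot": [0, 0, 0], "grip": 0.01},
  {"slide": [0, 0, 0.0005], "delta_rot": [0, 0, 0], "grip": 0.01},
  {"slide": [0, 0, 0.0005], "delta_rot": [0, 0, 0], "grip": 0.01},
  {"slide": [0, 0, 0.0005], "delta_rot": [0, 0, 0], "grip": 0.01},
  {"slide": [0, 0, 0], "delta_rot": [0, 0, 0], "grip": 0.01},
  {"slide": [0, 0, 0], "delta_rot": [0, 0, 0], "grip": 0.01},
  {"slide": [0, 0, 0], "delta_rot": [0, 0, 0], "grip": 0.01},
  {"slide": [0, 0, 0], "delta_rot": [0, 0, 0], "grip": 0.01},
])

```text
clock: 10.05
tool_pos: [0.4944, -0.2663, 0.2977]
ee_rot: [[-0.001, 1.0, 0.0], [1.0, 0.001, -0.0], [-0.0, 0.0, -1.0]]
ft_force: [-0.4, -0.2, -1.1]
width: 0.21
gripper_force: 97.5
```

Request:
play_rows([
  {"slide": [0, 0, 0.0005], "delta_rot": [0, 0, 0], "grip": 0.01},
  {"slide": [0, 0, 0.0005], "delta_rot": [0, 0, 0], "grip": 0.01},
  {"slide": [0, 0, 0.0005], "delta_rot": [0, 0, 0], "grip": 0.01},
  {"slide": [0, 0, 0], "delta_rot": [0, 0, 0], "grip": 0.01},
  {"slide": [0, 0, 0], "delta_rot": [0, 0, 0], "grip": 0.01},
  {"slide": [0, 0, 0], "delta_rot": [0, 0, 0], "grip": 0.01},
  {"slide": [0, 0, 0], "delta_rot": [0, 0, 0], "grip": 0.01},
  {"slide": [0, 0, 0], "delta_rot": [0, 0, 0], "grip": 0.01},
])

```text
clock: 10.85
tool_pos: [0.4944, -0.2663, 0.2962]
ee_rot: [[-0.001, 1.0, 0.0], [1.0, 0.001, -0.0], [-0.0, 0.0, -1.0]]
ft_force: [-0.4, -0.3, -1.5]
width: 0.206
gripper_force: 97.5
```

Request:
play_rows([
  {"slide": [0, 0, 0.0005], "delta_rot": [0, 0, 0], "grip": 0.01},
  {"slide": [0, 0, 0.0005], "delta_rot": [0, 0, 0], "grip": 0.01},
  {"slide": [0, 0, 0.0005], "delta_rot": [0, 0, 0], "grip": 0.01},
  {"slide": [0, 0, 0], "delta_rot": [0, 0, 0], "grip": 0.01},
  {"slide": [0, 0, 0], "delta_rot": [0, 0, 0], "grip": 0.01},
  {"slide": [0, 0, 0], "delta_rot": [0, 0, 0], "grip": 0.01},
  {"slide": [0, 0, 0], "delta_rot": [0, 0, 0], "grip": 0.01},
  {"slide": [0, 0, 0], "delta_rot": [0, 0, 0], "grip": 0.01},
])

```text
clock: 11.65
tool_pos: [0.4945, -0.2664, 0.2949]
ee_rot: [[-0.001, 1.0, 0.0], [1.0, 0.001, -0.0], [-0.0, 0.0, -1.0]]
ft_force: [-0.4, -0.7, 3.0]
width: 0.208
gripper_force: 97.5
```

Touch felt at TCP z ≈ 0.2957, so I expect the trip near 0.2852 and the stop near 0.2827. Pressing on.

Request:
play_rows([
  {"slide": [0, 0, 0.001], "delta_rot": [0, 0, 0], "grip": 0.01},
  {"slide": [0, 0, 0.001], "delta_rot": [0, 0, 0], "grip": 0.01},
  {"slide": [0, 0, 0.001], "delta_rot": [0, 0, 0], "grip": 0.01},
  {"slide": [0, 0, 0.001], "delta_rot": [0, 0, 0], "grip": 0.01},
  {"slide": [0, 0, 0.001], "delta_rot": [0, 0, 0], "grip": 0.01},
  {"slide": [0, 0, 0], "delta_rot": [0, 0, 0], "grip": 0.01},
  {"slide": [0, 0, 0], "delta_rot": [0, 0, 0], "grip": 0.01},
  {"slide": [0, 0, 0], "delta_rot": [0, 0, 0], "grip": 0.01},
])

```text
clock: 12.45
tool_pos: [0.4946, -0.2665, 0.2908]
ee_rot: [[-0.001, 1.0, 0.001], [1.0, 0.001, -0.001], [-0.001, 0.001, -1.0]]
ft_force: [-1.7, 0.6, 9.3]
width: 0.208
gripper_force: 97.9
```

Request:
play_rows([
  {"slide": [0, 0, 0.0006], "delta_rot": [0, 0, 0], "grip": 0.01},
  {"slide": [0, 0, 0.0006], "delta_rot": [0, 0, 0], "grip": 0.01},
  {"slide": [0, 0, 0.0006], "delta_rot": [0, 0, 0], "grip": 0.01},
  {"slide": [0, 0, 0.0006], "delta_rot": [0, 0, 0], "grip": 0.01},
  {"slide": [0, 0, 0.0006], "delta_rot": [0, 0, 0], "grip": 0.01},
  {"slide": [0, 0, 0], "delta_rot": [0, 0, 0], "grip": 0.01},
  {"slide": [0, 0, 0], "delta_rot": [0, 0, 0], "grip": 0.01},
  {"slide": [0, 0, 0], "delta_rot": [0, 0, 0], "grip": 0.01},
])

```text
clock: 13.25
tool_pos: [0.4947, -0.2665, 0.2883]
ee_rot: [[-0.001, 1.0, 0.002], [1.0, 0.001, -0.001], [-0.001, 0.002, -1.0]]
ft_force: [-2.1, 0.5, 13.5]
width: 0.211
gripper_force: 98.3
```

Request:
play_rows([
  {"slide": [0, 0, 0.0005], "delta_rot": [0, 0, 0], "grip": 0.01},
  {"slide": [0, 0, 0.0005], "delta_rot": [0, 0, 0], "grip": 0.01},
  {"slide": [0, 0, 0.0005], "delta_rot": [0, 0, 0], "grip": 0.01},
  {"slide": [0, 0, 0], "delta_rot": [0, 0, 0], "grip": 0.01},
  {"slide": [0, 0, 0], "delta_rot": [0, 0, 0], "grip": 0.01},
  {"slide": [0, 0, 0], "delta_rot": [0, 0, 0], "grip": 0.01},
  {"slide": [0, 0, 0], "delta_rot": [0, 0, 0], "grip": 0.01},
  {"slide": [0, 0, 0], "delta_rot": [0, 0, 0], "grip": 0.01},
])

```text
clock: 14.05
tool_pos: [0.4947, -0.2665, 0.2868]
ee_rot: [[-0.001, 1.0, 0.002], [1.0, 0.001, -0.001], [-0.001, 0.002, -1.0]]
ft_force: [-2.1, 1.7, 12.8]
width: 0.208
gripper_force: 98.3
```

Request:
play_rows([
  {"slide": [0, 0, 0.0004], "delta_rot": [0, 0, 0], "grip": 0.01},
  {"slide": [0, 0, 0.0004], "delta_rot": [0, 0, 0], "grip": 0.01},
  {"slide": [0, 0, 0], "delta_rot": [0, 0, 0], "grip": 0.01},
  {"slide": [0, 0, 0], "delta_rot": [0, 0, 0], "grip": 0.01},
  {"slide": [0, 0, 0], "delta_rot": [0, 0, 0], "grip": 0.01},
  {"slide": [0, 0, 0], "delta_rot": [0, 0, 0], "grip": 0.01},
  {"slide": [0, 0, 0], "delta_rot": [0, 0, 0], "grip": 0.01},
  {"slide": [0, 0, 0], "delta_rot": [0, 0, 0], "grip": 0.01},
])

```text
clock: 14.85
tool_pos: [0.4946, -0.2665, 0.2853]
ee_rot: [[-0.001, 1.0, 0.001], [1.0, 0.001, -0.001], [-0.001, 0.001, -1.0]]
ft_force: [-1.3, 0.7, 9.1]
width: 0.207
gripper_force: 98.3
```

Request:
play_rows([
  {"slide": [0, 0, 0.0004], "delta_rot": [0, 0, 0], "grip": 0.01},
  {"slide": [0, 0, 0], "delta_rot": [0, 0, 0], "grip": 0.01},
  {"slide": [0, 0, 0], "delta_rot": [0, 0, 0], "grip": 0.01},
  {"slide": [0, 0, 0], "delta_rot": [0, 0, 0], "grip": 0.01},
  {"slide": [0, 0, 0], "delta_rot": [0, 0, 0], "grip": 0.01},
  {"slide": [0, 0, 0], "delta_rot": [0, 0, 0], "grip": 0.01},
  {"slide": [0, 0, 0], "delta_rot": [0, 0, 0], "grip": 0.01},
  {"slide": [0, 0, 0], "delta_rot": [0, 0, 0], "grip": 0.01},
])

```text
clock: 15.65
tool_pos: [0.4945, -0.2663, 0.284]
ee_rot: [[-0.001, 1.0, 0.0], [1.0, 0.001, -0.0], [-0.0, 0.0, -1.0]]
ft_force: [0.4, 0.5, 2.2]
width: 0.21
gripper_force: 97.8
```

The spring snapped: net force collapsed from about 14.5 N to 4 N at z 0.284, short of the stop. Lifting straight up and returning.

Request:
play_rows([
  {"slide": [0, 0, -0.005], "delta_rot": [0, 0, 0], "grip": 0.01},
  {"slide": [0, 0, -0.008], "delta_rot": [0, 0, 0], "grip": 0.01},
  {"slide": [0, 0, -0.012], "delta_rot": [0, 0, 0], "grip": 0.01},
  {"slide": [0, 0, -0.018], "delta_rot": [0, 0, 0], "grip": 0.01},
  {"slide": [0, 0, -0.018], "delta_rot": [0, 0, 0], "grip": 0.01},
  {"slide": [0, 0, -0.015], "delta_rot": [0, 0, 0], "grip": 0.01},
  {"slide": [0, 0, -0.01], "delta_rot": [0, 0, 0], "grip": 0.01},
  {"slide": [0, 0, 0], "delta_rot": [0, 0, 0], "grip": 0.01},
])

```text
clock: 16.45
tool_pos: [0.4946, -0.2664, 0.3714]
ee_rot: [[-0.001, 1.0, 0.002], [1.0, 0.001, -0.001], [-0.001, 0.002, -1.0]]
ft_force: [0.5, 0.5, -2.2]
width: 0.209
gripper_force: 97.7
```

```bash
python3 look.py w7; python3 - <<'E'
from h import *
import json
# lid position check in scene/side before/after
for n,(x0,y0,x1,y1) in(("scene",(245,185,300,232)),("side",(345,325,412,385))):
    im=env.snapshot(n);cv2.imwrite(f"pics/{n}1.png",im);a=cv2.imread(f"pics/{n}0.png")
    print(n,(cv2.absdiff(a,im).max(2)[y0:y1,x0:x1]>40).sum())
E
```

```text
[0.505, 0.098, 0.154] [ 345.36050301 -538.46028932]
[0.505, 0.098, 0.07] [ 341.28754067 -463.86354144]
[0.4936, -0.2653, 0.043] [319.98292655 213.66775237]
scene 0
side 56
```

Request:
play_rows([
  {"slide": [0.02, 0.001, 0], "delta_rot": [0, 0, 0], "grip": 0.01},
  {"slide": [0.03, 0.001, 0], "delta_rot": [0, 0, 0], "grip": 0.01},
  {"slide": [0.03, 0.001, 0], "delta_rot": [0, 0, 0], "grip": 0.01},
  {"slide": [0.03, 0.001, 0], "delta_rot": [0, 0, 0], "grip": 0.01},
  {"slide": [0.03, 0.001, 0], "delta_rot": [0, 0, 0], "grip": 0.01},
  {"slide": [0.03, 0.001, 0], "delta_rot": [0, 0, 0], "grip": 0.01},
  {"slide": [0.03, 0.001, 0], "delta_rot": [0, 0, 0], "grip": 0.01},
  {"slide": [0.03, 0.001, 0], "delta_rot": [0, 0, 0], "grip": 0.01},
])

```text
clock: 17.4
tool_pos: [0.5018, -0.035, 0.3689]
ee_rot: [[-0.001, 1.0, -0.002], [1.0, 0.001, 0.0], [0.0, -0.002, -1.0]]
ft_force: [-0.4, 0.1, -2.2]
width: 0.21
gripper_force: 97.7
```

Request:
play_rows([
  {"slide": [0.03, 0.001, 0], "delta_rot": [0, 0, 0], "grip": 0.01},
  {"slide": [0.03, 0.001, 0], "delta_rot": [0, 0, 0], "grip": 0.01},
  {"slide": [0.03, 0.001, 0], "delta_rot": [0, 0, 0], "grip": 0.01},
  {"slide": [0.02, 0, 0], "delta_rot": [0, 0, 0], "grip": 0.01},
  {"slide": [0.015, 0, 0], "delta_rot": [0, 0, 0], "grip": 0.01},
  {"slide": [0, 0, 0], "delta_rot": [0, 0, 0], "grip": 0.01},
  {"slide": [0, 0, 0], "delta_rot": [0, 0, 0], "grip": 0.01},
  {"slide": [0, 0, 0], "delta_rot": [0, 0, 0], "grip": 0.01},
])

```text
clock: 18.2
tool_pos: [0.5051, 0.088, 0.3697]
ee_rot: [[0.0, 1.0, -0.001], [1.0, -0.0, -0.001], [-0.001, -0.001, -1.0]]
ft_force: [-0.2, -1.0, -1.7]
width: 0.207
gripper_force: 97.7
```

Request:
play_rows([
  {"slide": [0.0046, 0, 0], "delta_rot": [0, 0, 0], "grip": 0.01},
  {"slide": [0.0046, 0, 0], "delta_rot": [0, 0, 0], "grip": 0.01},
  {"slide": [0, 0, 0], "delta_rot": [0, 0, 0], "grip": 0.01},
  {"slide": [0, 0, 0], "delta_rot": [0, 0, 0], "grip": 0.01},
  {"slide": [0, 0, 0], "delta_rot": [0, 0, 0], "grip": 0.01},
  {"slide": [0, 0, 0], "delta_rot": [0, 0, 0], "grip": 0.01},
  {"slide": [0, 0, 0], "delta_rot": [0, 0, 0], "grip": 0.01},
  {"slide": [0, 0, 0], "delta_rot": [0, 0, 0], "grip": 0.01},
])

```text
clock: 19.0
tool_pos: [0.5052, 0.0979, 0.37]
ee_rot: [[-0.001, 1.0, 0.0], [1.0, 0.001, 0.0], [0.0, 0.0, -1.0]]
ft_force: [0.7, -0.2, -1.2]
width: 0.208
gripper_force: 97.7
```

```bash
python3 look.py w8; python3 -c "
from h import *
import json
print(json.load(open('pics/w8.json')))
im=cv2.imread('pics/w8.png');cv2.imwrite('pics/w8c.png',cv2.resize(im[170:290,240:400],(800,600),interpolation=cv2.INTER_CUBIC))"
```

```text
[0.505, 0.098, 0.154] [321.55237431 271.40905565]
[0.505, 0.098, 0.07] [321.89736774 225.55899704]
[0.4936, -0.2653, 0.043] [311.63456554 540.68614519]
{'tool_pos': [0.5051730848748732, 0.09786922180211151, 0.37001837383804914], 'ee_rot': [[-0.0005294961092765372, 0.9999998595735268, 2.2063483957284087e-05], [0.9999998597605962, 0.0005294958749348909, 1.0625732853032907e-05], [1.0614048837154102e-05, 2.206910714729419e-05, -0.9999999997001483]]}
```

View pics/w8c.png

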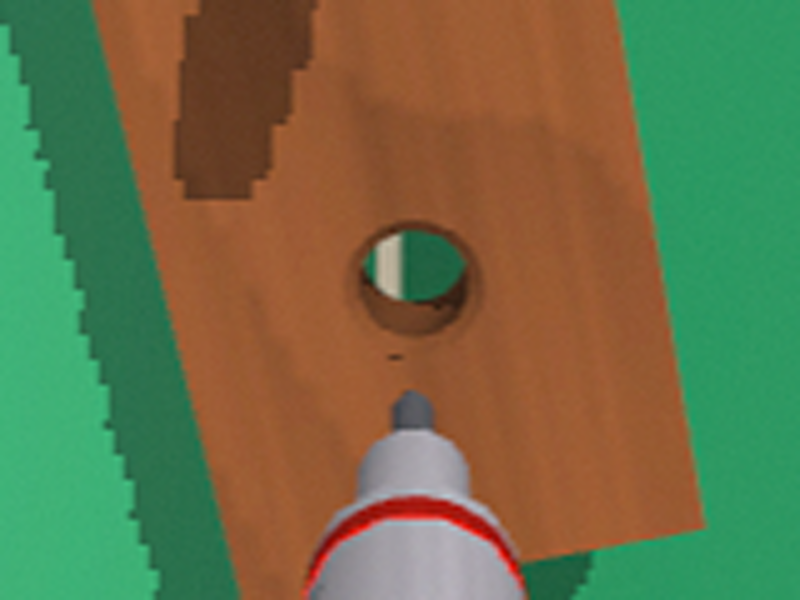

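The hole mouth is at (323.1,225.3), which is world (0.5058, 0.098). The punch is within 1 mm of it, so I shift x by +0.5 mm and lower.

Request:
play_rows([
  {"slide": [-0.0003, 0.0005, 0.01], "delta_rot": [0, 0, 0], "grip": 0.01},
  {"slide": [0, 0, 0.012], "delta_rot": [0, 0, 0], "grip": 0.01},
  {"slide": [0, 0, 0.012], "delta_rot": [0, 0, 0], "grip": 0.01},
  {"slide": [0, 0, 0.01], "delta_rot": [0, 0, 0], "grip": 0.01},
  {"slide": [0, 0, 0.008], "delta_rot": [0, 0, 0], "grip": 0.01},
  {"slide": [0, 0, 0.008], "delta_rot": [0, 0, 0], "grip": 0.01},
  {"slide": [0, 0, 0], "delta_rot": [0, 0, 0], "grip": 0.01},
  {"slide": [0, 0, 0], "delta_rot": [0, 0, 0], "grip": 0.01},
])

```text
clock: 19.85
tool_pos: [0.5058, 0.0976, 0.3099]
ee_rot: [[-0.001, 1.0, -0.0], [1.0, 0.001, -0.0], [-0.0, -0.0, -1.0]]
ft_force: [-0.2, -0.5, -2.1]
width: 0.211
gripper_force: 97.7
```

Request:
play_rows([
  {"slide": [0, 0, 0.005], "delta_rot": [0, 0, 0], "grip": 0.01},
  {"slide": [0, 0, 0.006], "delta_rot": [0, 0, 0], "grip": 0.01},
  {"slide": [0, 0, 0.006], "delta_rot": [0, 0, 0], "grip": 0.01},
  {"slide": [0, 0, 0.006], "delta_rot": [0, 0, 0], "grip": 0.01},
  {"slide": [0, 0, 0.006], "delta_rot": [0, 0, 0], "grip": 0.01},
  {"slide": [0, 0, 0.005], "delta_rot": [0, 0, 0], "grip": 0.01},
  {"slide": [0, 0, 0], "delta_rot": [0, 0, 0], "grip": 0.01},
  {"slide": [0, 0, 0], "delta_rot": [0, 0, 0], "grip": 0.01},
])

```text
clock: 20.65
tool_pos: [0.5057, 0.0976, 0.2758]
ee_rot: [[-0.001, 1.0, -0.0], [1.0, 0.001, -0.0], [-0.0, -0.0, -1.0]]
ft_force: [0.4, -0.0, -1.6]
width: 0.213
gripper_force: 97.7
```

No contact yet. I'll ease down the last few millimetres by feel.

Request:
play_rows([
  {"slide": [0, 0, 0.001], "delta_rot": [0, 0, 0], "grip": 0.01},
  {"slide": [0, 0, 0.001], "delta_rot": [0, 0, 0], "grip": 0.01},
  {"slide": [0, 0, 0.001], "delta_rot": [0, 0, 0], "grip": 0.01},
  {"slide": [0, 0, 0.001], "delta_rot": [0, 0, 0], "grip": 0.01},
  {"slide": [0, 0, 0.0005], "delta_rot": [0, 0, 0], "grip": 0.01},
  {"slide": [0, 0, 0], "delta_rot": [0, 0, 0], "grip": 0.01},
  {"slide": [0, 0, 0], "delta_rot": [0, 0, 0], "grip": 0.01},
  {"slide": [0, 0, 0], "delta_rot": [0, 0, 0], "grip": 0.01},
])

```text
clock: 21.45
tool_pos: [0.5057, 0.0976, 0.2715]
ee_rot: [[-0.001, 1.0, 0.0], [1.0, 0.001, -0.0], [-0.0, 0.0, -1.0]]
ft_force: [-0.4, 0.4, -2.3]
width: 0.206
gripper_force: 97.7
```

Request:
play_rows([
  {"slide": [0, 0, 0.0003], "delta_rot": [0, 0, 0], "grip": 0.01},
  {"slide": [0, 0, 0.0003], "delta_rot": [0, 0, 0], "grip": 0.01},
  {"slide": [0, 0, 0], "delta_rot": [0, 0, 0], "grip": 0.01},
  {"slide": [0, 0, 0], "delta_rot": [0, 0, 0], "grip": 0.01},
  {"slide": [0, 0, 0], "delta_rot": [0, 0, 0], "grip": 0.01},
  {"slide": [0, 0, 0], "delta_rot": [0, 0, 0], "grip": 0.01},
  {"slide": [0, 0, 0], "delta_rot": [0, 0, 0], "grip": 0.01},
  {"slide": [0, 0, 0], "delta_rot": [0, 0, 0], "grip": 0.01},
])

```text
clock: 22.25
tool_pos: [0.5057, 0.0976, 0.2709]
ee_rot: [[-0.001, 1.0, -0.0], [1.0, 0.001, -0.0], [-0.0, -0.0, -1.0]]
ft_force: [-0.7, -0.4, -1.3]
width: 0.209
gripper_force: 97.7
```

Request:
play_rows([
  {"slide": [0, 0, 0.0003], "delta_rot": [0, 0, 0], "grip": 0.01},
  {"slide": [0, 0, 0.0003], "delta_rot": [0, 0, 0], "grip": 0.01},
  {"slide": [0, 0, 0], "delta_rot": [0, 0, 0], "grip": 0.01},
  {"slide": [0, 0, 0], "delta_rot": [0, 0, 0], "grip": 0.01},
  {"slide": [0, 0, 0], "delta_rot": [0, 0, 0], "grip": 0.01},
  {"slide": [0, 0, 0], "delta_rot": [0, 0, 0], "grip": 0.01},
  {"slide": [0, 0, 0], "delta_rot": [0, 0, 0], "grip": 0.01},
  {"slide": [0, 0, 0], "delta_rot": [0, 0, 0], "grip": 0.01},
])

```text
clock: 23.05
tool_pos: [0.5057, 0.0976, 0.2704]
ee_rot: [[-0.001, 1.0, 0.0], [1.0, 0.001, 0.0], [0.0, 0.0, -1.0]]
ft_force: [-1.4, -0.2, 1.6]
width: 0.21
gripper_force: 97.7
```

Shoulder contact felt (+3 N at z 0.2704, where it was picked up). Letting go.

Request:
play_rows([
  {"slide": [0, 0, 0], "delta_rot": [0, 0, 0], "grip": 0.01},
  {"slide": [0, 0, 0], "delta_rot": [0, 0, 0], "grip": 0.01},
  {"slide": [0, 0, 0], "delta_rot": [0, 0, 0], "grip": 0.022},
  {"slide": [0, 0, 0], "delta_rot": [0, 0, 0], "grip": 0.03},
  {"slide": [0, 0, 0], "delta_rot": [0, 0, 0], "grip": 0.045},
  {"slide": [0, 0, 0], "delta_rot": [0, 0, 0], "grip": 0.06},
  {"slide": [0, 0, 0], "delta_rot": [0, 0, 0], "grip": 0.08},
  {"slide": [0, 0, 0], "delta_rot": [0, 0, 0], "grip": 0.08},
], squeeze=20)

```text
clock: 23.85
tool_pos: [0.5057, 0.0976, 0.2703]
ee_rot: [[-0.001, 1.0, -0.0], [1.0, 0.001, -0.0], [-0.0, -0.0, -1.0]]
ft_force: [0.5, 0.0, -0.2]
width: 0.938
gripper_force: 0.0
```

Request:
play_rows([
  {"slide": [0, 0, 0], "delta_rot": [0, 0, 0], "grip": 0.08},
  {"slide": [0, 0, 0], "delta_rot": [0, 0, 0], "grip": 0.08},
  {"slide": [0, 0, -0.01], "delta_rot": [0, 0, 0], "grip": 0.08},
  {"slide": [0, 0, -0.025], "delta_rot": [0, 0, 0], "grip": 0.08},
  {"slide": [0, 0, -0.03], "delta_rot": [0, 0, 0], "grip": 0.08},
  {"slide": [0, 0, -0.03], "delta_rot": [0, 0, 0], "grip": 0.08},
  {"slide": [0, 0, -0.03], "delta_rot": [0, 0, 0], "grip": 0.08},
  {"slide": [0, 0, -0.01], "delta_rot": [0, 0, 0], "grip": 0.08},
])

```text
clock: 24.65
tool_pos: [0.5065, 0.0977, 0.4094]
ee_rot: [[-0.001, 1.0, 0.007], [1.0, 0.001, 0.001], [0.001, 0.007, -1.0]]
ft_force: [-0.1, -0.2, -0.3]
width: 0.935
gripper_force: 0.0
```

Request:
play_rows([
  {"slide": [0, 0, 0], "delta_rot": [0, 0, 0], "grip": 0.08},
  {"slide": [0, 0, 0], "delta_rot": [0, 0, 0], "grip": 0.08},
  {"slide": [0, 0, 0], "delta_rot": [0, 0, 0], "grip": 0.08},
  {"slide": [0, 0, 0], "delta_rot": [0, 0, 0], "grip": 0.08},
  {"slide": [0, 0, 0], "delta_rot": [0, 0, 0], "grip": 0.08},
  {"slide": [0, 0, 0], "delta_rot": [0, 0, 0], "grip": 0.08},
  {"slide": [0, 0, 0], "delta_rot": [0, 0, 0], "grip": 0.08},
  {"slide": [0, 0, 0], "delta_rot": [0, 0, 0], "grip": 0.08},
])

```text
clock: 25.45
tool_pos: [0.5058, 0.0976, 0.4052]
ee_rot: [[-0.001, 1.0, -0.0], [1.0, 0.001, -0.0], [-0.0, -0.0, -1.0]]
ft_force: [0.0, 0.9, 0.9]
width: 0.937
gripper_force: 0.0
```

```bash
python3 look.py w9; python3 - <<'E'
from h import *
import json
np.set_printoptions(precision=4,suppress=True)
im=cv2.imread("pics/w9.png");w=cam("wrist",json.load(open("pics/w9.json")))
hsv=cv2.cvtColor(im,cv2.COLOR_BGR2HSV);u,v=map(int,proj(w,[.505,.098,.156]))
def blob(m,x0,y0,x1,y1):
    q=np.zeros_like(m);q[y0:y1,x0:x1]=m[y0:y1,x0:x1];cs,_=cv2.findContours(q,0,1);return max(cs,key=cv2.contourArea)
e=cv2.fitEllipse(cv2.convexHull(blob(cv2.inRange(hsv,(0,0,175),(180,40,255)),u-25,v-25,u+25,v+25)))
print("cap px",e,plane(w,*e[0],.156))
r=cv2.inRange(hsv,(0,150,80),(4,255,255))|cv2.inRange(hsv,(172,120,80),(180,255,255))
k=blob(r,u-40,v-80,u+40,v);print("red",cv2.boundingRect(k))
for n in("scene","side"):
    a=cv2.imread(f"pics/{n}0.png");b=env.snapshot(n);cv2.imwrite(f"pics/{n}2.png",b)
    d=(cv2.absdiff(a,b).max(2)>40).astype(np.uint8)
    N,_,st,_=cv2.connectedComponentsWithStats(d);print(n,[s.tolist() for s in st[1:] if s[4]>8])
E
```

```text
[0.505, 0.098, 0.154] [320.82263543 247.98262032]
[0.505, 0.098, 0.07] [321.33498612 212.96022218]
[0.4936, -0.2653, 0.043] [311.94086499 509.98342468]
cap px ((322.82049560546875, 245.46400451660156), (33.62883758544922, 39.79505920410156), 179.47576904296875) [0.5062 0.1003 0.156 ]
red (310, 203, 25, 10)
scene [[339, 0, 203, 253, 13822], [233, 36, 137, 206, 9100], [632, 41, 8, 14, 33], [534, 69, 21, 37, 392], [556, 84, 5, 17, 50], [522, 98, 75, 59, 1774], [482, 101, 4, 7, 16], [491, 100, 10, 7, 49], [511, 128, 10, 7, 35], [509, 147, 11, 20, 97], [436, 155, 62, 44, 621], [441, 175, 132, 114, 2934], [437, 180, 6, 11, 22], [309, 235, 14, 13, 87]]
side [[18, 0, 91, 30, 1352], [89, 0, 29, 29, 54], [239, 0, 22, 7, 105], [130, 7, 3, 7, 9], [132, 6, 52, 25, 244], [0, 17, 14, 42, 333], [201, 31, 78, 148, 6417], [0, 50, 29, 88, 1311], [1, 99, 5, 4, 14], [0, 242, 28, 85, 1058], [43, 255, 123, 225, 9314], [312, 310, 15, 17, 129], [280, 326, 143, 154, 7148], [53, 371, 5, 14, 31], [44, 382, 6, 6, 21], [70, 392, 9, 3, 13], [68, 396, 5, 8, 12], [58, 398, 7, 12, 36], [41, 400, 16, 13, 104], [4, 428, 33, 52, 883], [119, 472, 21, 8, 111]]
```

```bash
python3 - <<'E'
from h import *
for n,(x0,y0,x1,y1) in(("scene",(300,225,345,265)),("side",(285,292,335,340))):
    for i in(0,2):
        im=cv2.imread(f"pics/{n}{i}.png")[y0:y1,x0:x1];h=cv2.cvtColor(im,cv2.COLOR_BGR2HSV)
        m=cv2.inRange(h,(84,150,40),(100,255,255));print(n,i,cv2.boundingRect(m),m.sum()//255)
    a=cv2.imread(f"pics/{n}0.png")[y0:y1,x0:x1].astype(int);b=cv2.imread(f"pics/{n}2.png")[y0:y1,x0:x1].astype(int)
    k=np.abs(a-b).max(2)>40;print(a[k].mean(0),b[k].mean(0))
E
```

```text
scene 0 (7, 7, 32, 28) 715
scene 2 (8, 7, 31, 28) 714
[124.66269841 151.76984127  43.4047619 ] [79.42063492 95.42460317 29.26190476]
side 0 (7, 8, 37, 34) 984
side 2 (7, 8, 37, 34) 986
[180.99180328 200.48360656  89.94262295] [111.48360656 126.47540984  62.27868852]
```

That difference is only the arm's shadow. Everything is in place and the punch is hanging upright.

```bash
python3 -c "
from bench import env
print(env.job_done())"
```

```text
the job is handed in; nothing more can be done
None
```

The lid was punched inside its scribed circle: the spring snapped and I stopped short of the hard stop. The punch is back upright in its stand hole and released, camera checks showed nothing else moved, and the job is handed in at about 25 s (no verdict was returned).

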